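# Work a sagging bolt with its bit key and hold the disc cage ajar

## Robot

A 6-joint arm with a two-finger parallel gripper is mounted at the origin on the work surface. World frame = base frame: x ahead of the robot, y to its left, z up, the work surface at z = 0. Lengths are in m, angles in rad, forces in N, time in s.
With the tool pointing down it reaches from about 0.35 to 0.85 m from the base axis. Payload 8.1 kg.
Tool frame: the origin (TCP) lies on the mounting face of the last link; the fingertips stand 186 mm ahead of it and the grasp point (between the pads) lies 167 mm ahead of it; z points along the fingers, y is the line along which they close (so a half turn about z gives the same grasp; the last joint's range is limited). The gripper opens to 93 mm and grips with 3 to 60 N. Pads are 15 mm wide; open, the fingers measure 128 mm over their backs; the gripper's body (75 mm by 188 mm) begins 65 mm behind the grasp point.
Start: joints at [1.235, 0.13, 1.488, -0, 1.523, -0.085], TCP at [0.149, 0.581, 0.405] pointing down, gripper open.
Joint ranges: [-2.96, 2.96], [-0.89, 2.26], [0.02, 2.5], [-1.34, 4.48], [0, 2.73], [-2.66, 2.66]. Speed limits (rad/s): [2.39, 2.39, 2.79, 3.14, 3.14, 3.14].

## Interface

Orientations are given as a rotation vector (axis times angle).
In Python, from plant import read_state, read_camera, camera_params, close_job gives the robot as it stands. The module is installed in compiled form; this text tells all that it offers.
- The arm moves only by the tool servo_tool, never from a script. Its argument "increments" is a list of rows, each an object with "slide": the shift along the tool's x, y, z in mm, a list of three; "dr": the turn, a rotation vector about the tool's x, y, z in rad, a list of three; "jaw": the closure, from 0 (fully open) to 1 (shut). In form: [{"slide": [x, y, z], "dr": [ax, ay, az], "jaw": jaw}, ...]. A call has 1 to 20 rows; each row is the pose to reach, as a shift and turn from the pose commanded when the call began, along the tool's axes at that moment; what a row does not reach only later rows make up. A row lasts 1/10 s, in which the tool goes at most 50 mm and 8.59 degrees, less where a joint would pass 70% of its speed; a pose out of reach is approached as far as the arm can. A call with a gripper value outside its range is refused whole. The fingers move at their own pace and stop on an object; "force" is the grip in N (left out, the last holds). Time passes only in rows, so rows that repeat a pose let the fingers close. It gives the time, the measured TCP pose, the force, the opening and the grip force at its end, in the units of the state.
- read_state(): the state, without advancing time (a new reading comes with each control period).
- read_camera(name): name is "side" or "top"; returns (picture, depth): 400x640x3 uint8, red, green, blue; 400x640 float32, m along the optical axis (not along the pixel's ray), 0 where there is no reading.
- camera_params(name): a dict with "fx", "fy", "cx", "cy" (pixels), "rvec" (rotation vector, rad) and "tvec" (3), from world to camera coordinates, as OpenCV has them. Camera axes: x right, y down, z forward; pixel columns grow to the right and rows downward; lengths in m; the calibration is good to about 2 mm. A picture is of the moment at which its call begins. camera_params takes no time and is no camera call.
- close_job(): hands the job in; it is judged then, once.
The state is a dict: "t": time; "q": joint angles; "dq": joint speeds; "joint_torque": joint torques, N m; "tool_pos": TCP position; "orientation": TCP orientation; "force": force on the tool from outside, world axes, zero at the start; "wrist_torque": the same for the moment, N m; "opening": finger opening in m; "gripper_force": force on a finger pad.
Only numpy, scipy, OpenCV 4.12 (cv2) and the standard library are available. Lean on these libraries where they do the work, as an engineer would, in place of code of your own. Each camera call takes 0.05 s, during which the arm holds its last target. There are 200 camera calls.

## Task

Take the T-handled bit key out of its holder block, put its tip into the slotted socket knob of the cage gate's barrel bolt and give it about a quarter turn so it hooks under. With the key, lift the sagging bolt so its nose passes over the keeper's bent lip while you draw it back out of the keeper, without forcing it against the keeper; then swing the sprung gate about a hand's width ajar, touching gate and bolt with the key only. Finish still holding the key, hooked in the knob, so that it keeps the gate ajar (it would swing shut by itself).

Things in the scene. Friction and masses are not known exactly. Their poses are not given: they have to be found in the camera images.
- key: Loose T-handled bit key, 0.12 kg, 64 mm tall, upright. Origin: centre of its tip's underside; z up the shank, x along both tip bar and handle. From the origin up: tip bar 20 (x) by 6 (y), 6 high; shank 7 dia to 13; collar 28 dia from 13 to 17; neck 12 dia to 36; black handle block 56 (x) by 16 (y), from 36 to 64.
- key_handle (a point): Centre of the key's handle block, on the key's axis 50 mm above the key's origin: the place to grip, across its 16 mm (key y). Axes as the key's.
- holder: Fixed aluminium block 64 by 50 by 40 mm high on the bench, left or right of the cage's front, with an upright through slot 26 (its x) by 12 (its y) in the middle of its top, in which the key stands, its collar resting on the block's top. Origin: centre of its underside. The key lifts straight up out of it (13 mm).
- bolt: Steel barrel bolt on the gate's front: a 12 dia bar with a nose at its keeper end and a 36 by 36 mm square socket knob standing up on it. Origin: on the bar's axis under the knob, 36 mm below the knob's top. x: level, square to the gate, away from the robot; y: along the bar from keeper to hinge, the way it is drawn; z up. It rides on the gate. About 6 N lifts it, 1 N draws it once free.
- socket (a point): Centre of the knob's top, 181 mm up, and of its slot: 25 (bolt x) by 11 mm (bolt y), through a 4 mm plate; below it a chamber 26 by 26, 14 deep. With its bar along the slot the key drops in 13 mm until the collar rests on the knob, turns either way, and after a quarter turn hooks under the plate with 3 mm lift slack. Shank slack: 2 mm either way along bolt y, 9 mm along bolt x.
- nose (a point): Middle of the underside of the bolt's nose, a block 14 by 14 by 24 mm that reaches 12 mm below the bar, 105 mm from the knob's centre. Axes as the bolt's.
- keeper_lip (a point): Middle of the top edge of the bent-up lip of the keeper on the fixed post, 4 mm thick (along y), a fixed point. At the start the nose hangs behind it, 11 mm too low to pass; a strap in front of the nose keeps the gate shut until the nose is drawn out.
- gate: The grey barred gate, 260 mm wide and 145 mm high, from 20 to 165 mm above the bench, with the bolt guides on its front (tops 179 mm). Origin on the bench under the hinge line; y along the gate from its free edge to the hinge, x square to it, away from the robot. It carries the bolt.
- gate_hinge (a point): Point on the gate's upright hinge line, at the gate's left end as the robot sees it, 181 mm above the bench. Fixed.
- gate_swing (a joint): Gate angle, rad: 0 shut, grows as the gate opens towards the robot (clockwise seen from above, free edge moving towards the robot); up to 1.2. A spring pulls it shut with about 0.65 N m at 0.3 rad. A hand's width at the free edge is about 0.3.
- bolt_lift (a joint): How far the bolt is lifted, m: 0 sagged (start), stop at 0.024. Over 0.011 the nose clears the lip.
- bolt_draw (a joint): How far the bolt is drawn, m: at 0 the nose is 2 mm short of the lip; starts between -0.012 and 0 (deeper in the keeper). From 0.022 the nose is past the lip and out from behind the strap; stop at 0.045.
- cage: The fixed blue disc cage, 350 mm wide, 260 deep, 170 high, open barred top, gate in its front, with the steel keeper (strap 34 mm high and bent lip) on its right post. Origin and axes: x=0 the shut gate's front face, y=0 the gate's middle, z=0 the bench; x away from the robot.
Mind the look-alikes: they are no part of the job. There is more than one size of the key; the one meant has the size given above.

How it is judged:
On the way, in this order (a step that is already met when the one before it is completed fails the run):
1. the key's tip is in the knob's socket, turned about a quarter (z of key in the frame of socket below -0.008 m and horizontal distance between key and socket below 0.013 m and angle between the x axis of key and the x axis of bolt, either way round above 1 rad), for 0.1 s.
2. the bolt is lifted on the key while its nose passes over the keeper's lip (value of joint each of bolt_lift, bolt_draw above 0.008 m and contact force between key and bolt above 0.5 N), for 0.05 s.
3. the bolt is drawn clear of the keeper and the gate starts to open (value of joint bolt_draw above 0.02 m and value of joint gate_swing above 0.05 rad), for 0.1 s.
At the end, for the whole second after the job is handed in: Gate still at 0.18-0.5 rad, held by the key alone: key gripped (over 3 N), within 0.4 rad of upright, tip at least 6 mm deep in the socket and at least 0.8 rad from the slot, pressing on the bolt (over 1 N); the robot itself touches neither gate nor bolt (value of joint gate_swing between 0.18 and 0.5 rad and velocity of joint gate_swing between -0.05 and 0.05 rad/s and contact force between the fingers and key above 3 N and contact force between key and bolt above 1 N and z of key in the frame of socket below -0.006 m and horizontal distance between key and socket below 0.014 m and angle between the x axis of key and the x axis of bolt, either way round above 0.8 rad and angle between key's own z axis and vertical below 0.4 rad and contact force between each of the arm, the fingers and gate below 0.5 N); the arm keeps its last pose, push and grip.
It fails at once if the robot itself pushes the gate or the bolt (over 3 N) instead of using the key (contact force between any of the fingers, the arm and gate above 3 N).
It fails at once if the bolt is forced against the keeper (over 40 N) (contact force between bolt and cage above 40 N).
It also fails if it takes over 54 s, if anything falls off the work surface, if the arm or the gripper's body presses on something with over 40 N, if the wrist force passes 120 N, or if a joint passes its speed limit or range.

## Working session

There is one attempt and no reset: what is moved stays moved. The work goes in short steps, Python scripts to look and compute and a tool call to move; the robot and the scene stay as the last step left them, time stands still between calls to the robot, and variables do not carry over. Pictures are saved under pics/ and viewed, at most 10 in all, crops included, and the job is handed in when it is done.

Besides the shell and the picture viewer there is one more tool, called after "Emit:" as name(argument=value, ...) on one line, values as JSON. servo_tool: Moves the arm, as the interface text tells. Its arguments: {"type":"object","properties":{"increments":{"type":"array"},"force":{"type":"number"}},"required":["increments"]}

```bash
mkdir -p pics
cat > h.py <<'E'
import numpy as np, cv2
from scipy.spatial.transform import Rotation as R
from plant import read_state, read_camera, camera_params, close_job
def cam(n):
    p=camera_params(n); return p, R.from_rotvec(np.ravel(p['rvec'])).as_matrix(), np.ravel(p['tvec'])
def shot(n,f):
    im,d=read_camera(n); cv2.imwrite(f'pics/{f}.png',im[:,:,::-1]); np.savez(f'{f}.npz',im=im,d=d); return im,d
def world(n,d):
    p,Rm,t=cam(n); v,u=np.mgrid[:d.shape[0],:d.shape[1]]
    c=np.stack([(u-p['cx'])/p['fx']*d,(v-p['cy'])/p['fy']*d,d],-1)
    w=(c-t)@Rm; w[d==0]=np.nan; return w
def ray(n,u,v,z):
    p,Rm,t=cam(n); o=-Rm.T@t; r=Rm.T@np.array([(u-p['cx'])/p['fx'],(v-p['cy'])/p['fy'],1]); return o+r*(z-o[2])/r[2]
def pix(n,w):
    p,Rm,t=cam(n); c=Rm@np.asarray(w)+t; return c[0]/c[2]*p['fx']+p['cx'],c[1]/c[2]*p['fy']+p['cy']
E
python3 - <<'E'
from h import *
for n in('top','side'):
    shot(n,n+'0'); p,Rm,t=cam(n); print(n,p['fx'],-Rm.T@t,Rm[2])
s=read_state(); print(s['t'],s['tool_pos'],s['orientation'],s['opening'],s['gripper_force'])
print(R.from_rotvec(s['orientation']).as_matrix().round(3))
E
```

```text
top 452.68748172192676 [ 0.38384077 -0.0118513   1.04099167] [ 0.12481941  0.01488454 -0.99206782]
side 409.8739876029564 [ 0.07470776 -0.36555049  0.8048479 ] [ 0.45262831  0.42357173 -0.78467484]
0.1 [0.1488007  0.58104412 0.40378466] [-3.92840031e-01 -3.11656833e+00  2.58340536e-03] 0.09314685864187805 0.0
[[-0.969  0.248 -0.001]
 [ 0.248  0.969 -0.002]
 [ 0.    -0.002 -1.   ]]
```

View pics/top0.png

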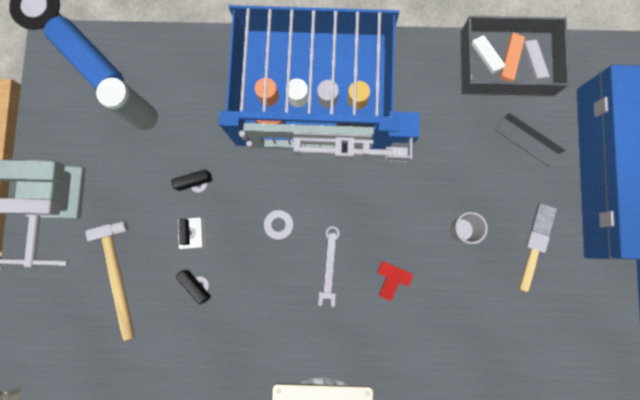

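View pics/side0.png

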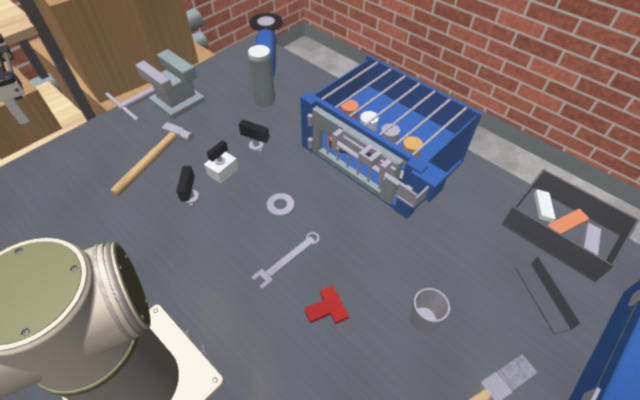

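The top picture shows the key in the white holder at about (184,232), look-alike keys at (191,180) and (193,287), the knob at about (344,146), and the keeper at about (400,150). In the side picture, the holder is at about (221,165) and the knob at about (372,152).

Run:
```python
from h import *
for n in('top','side'):
    z=np.load(n+'0.npz'); im,d=z['im'],z['d']; w=world(n,d); g=im.astype(int)
    def rep(name,m,zr=None):
        P=w[m]; P=P[~np.isnan(P[:,0])]
        if len(P)<5: print(n,name,'none');return
        r=cv2.minAreaRect((P[:,:2]*1000).astype(np.float32)); print(n,name,len(P),'c',np.round(r[0],1),'size',np.round(r[1],1),'ang',round(r[2],1),'med z',np.round(np.median(P[:,2]),4),np.round(np.percentile(P[:,2],[2,98]),4), 'mean',P[:,:2].mean(0).round(4))
    box=np.zeros(d.shape,bool)
    if n=='top': box[200:265,165:215]=1
    else: box[135:190,195:245]=1
    dark=g.max(2)<70; 
    rep('handle top',box&dark&(w[...,2]>0.084)); rep('handle any',box&dark&(w[...,2]>0.06))
    rep('holder top',box&(g.min(2)>120)&(abs(w[...,2]-.04)<.006))
    for nm,b in (('A',(165,200,165,215)),('C',(265,310,170,215))) if n=='top' else (('A',(118,145,235,275)),('C',(160,205,172,200))):
        bb=np.zeros(d.shape,bool); bb[b[0]:b[1],b[2]:b[3]]=1; rep('decoy'+nm,bb&dark&(w[...,2]>.02))
    # knob etc
    bb=np.zeros(d.shape,bool)
    if n=='top': bb[125:165,325:365]=1
    else: bb[130:175,345:400]=1
    rep('knob',bb&(w[...,2]>.172)&(w[...,2]<.2))
    # gate/guide profile
z=np.load('top0.npz'); im,d=z['im'],z['d']; w=world('top',d)
m=(abs(w[...,2]-.170)<.006)&(im[...,2]>im[...,0].astype(int)+60); ys,xs=np.where(m[100:145]); print('blue',len(ys))
np.set_printoptions(linewidth=250)
print('z'); print((w[126:166:2,290:420:4,2]*1000).round(0).astype(int))
for r in((110,165,225,425),):
    cv2.imwrite('pics/ck.png',cv2.resize(im[r[0]:r[1],r[2]:r[3],::-1],None,fx=4,fy=4,interpolation=cv2.INTER_CUBIC))
z=np.load('side0.npz'); im=z['im']
cv2.imwrite('pics/cs.png',cv2.resize(im[90:220,295:455,::-1],None,fx=4.5,fy=4.5,interpolation=cv2.INTER_CUBIC))
```

```text
top handle top 75 c [432.1 297.7] size [51.2  8.4] ang 10.0 med z 0.0904 [0.0845 0.0942] mean [0.433  0.2969]
top handle any 111 c [432.1 297.7] size [51.2  8.4] ang 10.0 med z 0.0883 [0.0689 0.0942] mean [0.4317 0.2964]
top holder top 375 c [432.1 303.3] size [64.1 51.7] ang 5.2 med z 0.0413 [0.0364 0.0457] mean [0.4305 0.2933]
top decoyA 363 c [544.2 294. ] size [20.9 77.5] ang 18.2 med z 0.0902 [0.06   0.0959] mean [0.5439 0.2869]
top decoyC 241 c [321.9 269.2] size [77.7 16.2] ang 33.7 med z 0.0868 [0.0617 0.0953] mean [0.3193 0.2666]
top knob 334 c [600.2 -42.3] size [37.  56.6] ang 1.1 med z 0.182 [0.1753 0.1853] mean [ 0.6    -0.0348]
side handle top 113 c [431.1 301.7] size [53.4 14.4] ang 8.5 med z 0.0908 [0.0845 0.0936] mean [0.4307 0.3003]
side handle any 207 c [432.2 301.6] size [55.4 14.8] ang 8.5 med z 0.0858 [0.0684 0.0935] mean [0.4302 0.2989]
side holder top 330 c [432.2 303.4] size [64.9 52.7] ang 6.2 med z 0.0407 [0.0352 0.0455] mean [0.4287 0.2971]
side decoyA 414 c [543.9 294.1] size [21.9 77.7] ang 18.4 med z 0.0831 [0.0575 0.0942] mean [0.5403 0.2897]
side deco
[... 13582 characters left out ...]
  0                    0                   -3                    0                    1                    3                    2                    5                    2
                     2                    0                    4                   -1                    0                   -1                    3                   -2                    1                    1                    3
                     2                    1                    3                    3                   -1                    1                    4                   -2                    2                   -1                    5]]<stdin>:25: RuntimeWarning: invalid value encountered in cast
```

View pics/ck.png

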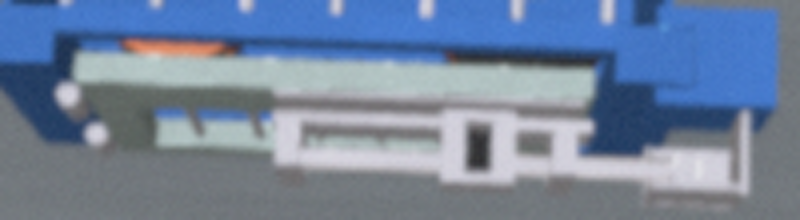

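View pics/cs.png

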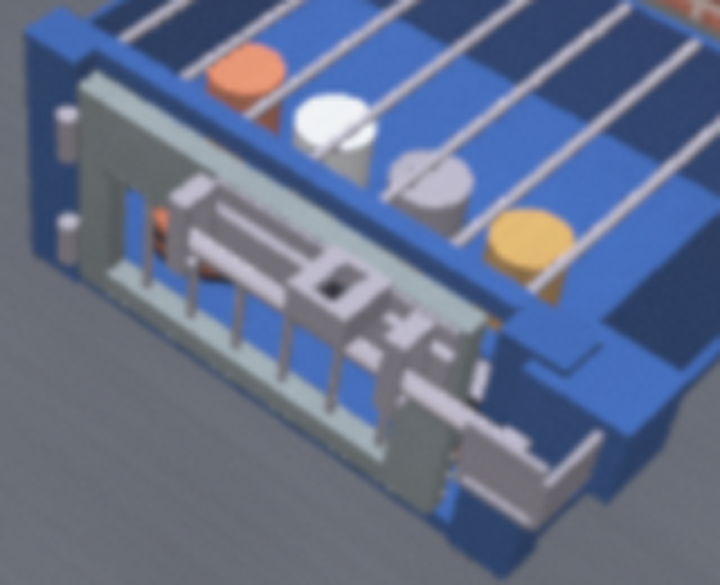

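Emit:
servo_tool(increments=[{"slide": [-40, -23, 10], "dr": [0, 0, -0.05], "jaw": 0}, {"slide": [-80, -47, 20], "dr": [0, 0, -0.1], "jaw": 0}, {"slide": [-120, -70, 30], "dr": [0, 0, -0.15], "jaw": 0}, {"slide": [-160, -94, 40], "dr": [0, 0, -0.2], "jaw": 0}, {"slide": [-200, -117, 50], "dr": [0, 0, -0.25], "jaw": 0}, {"slide": [-240, -140, 60], "dr": [0, 0, -0.3], "jaw": 0}, {"slide": [-280, -164, 70], "dr": [0, 0, -0.35], "jaw": 0}, {"slide": [-320, -187, 85], "dr": [0, 0, -0.4], "jaw": 0}, {"slide": [-343, -201, 100], "dr": [0, 0, -0.4], "jaw": 0}, {"slide": [-343, -201, 104], "dr": [0, 0, -0.4], "jaw": 0}, {"slide": [-343, -201, 104], "dr": [0, 0, -0.4], "jaw": 0}, {"slide": [-343, -201, 104], "dr": [0, 0, -0.4], "jaw": 0}], force=50)

```text
t: 1.3
tool_pos: [0.4308, 0.3021, 0.3009]
orientation: [0.235, -3.133, -0.0]
force: [-0.7, 0.8, -0.2]
opening: 0.0928
gripper_force: 0.0
```

```bash
cat >> h.py <<'E'
def st():
    s=read_state(); M=R.from_rotvec(s['orientation']).as_matrix()
    print('t',round(s['t'],2),'pos',s['tool_pos'].round(4) if hasattr(s['tool_pos'],'round') else np.round(s['tool_pos'],4),'yaw_y',round(np.degrees(np.arctan2(M[1,1],M[0,1])),2),'tz',M[:,2].round(4),'op',round(s['opening']*1000,1),'gf',round(s['gripper_force'],1),'F',np.round(s['force'],1),'q',np.round(s['q'],2)); return s,M
def to(w,yaw=None):
    "slide (mm) and dz-turn to bring the TCP to world point w and tool y to yaw deg"
    s,M=st(); print('slide',(M.T@(np.array(w)-s['tool_pos'])*1000).round(1))
    if yaw is not None:
        c=np.degrees(np.arctan2(M[1,1],M[0,1])); print('drz',round(-np.radians((yaw-c+180)%360-180),4))
E
python3 - <<'E'
from h import *
to([.4315,.3015,.244],98.5)
for n in('top','side'):
    z=np.load(n+'0.npz'); im,d=z['im'].astype(int),z['d']; w=world(n,d)
    x0,y0=.600,-.042
    m=(abs(w[...,0]-x0)<.03)&(abs(w[...,1]-y0)<.0225)&(w[...,2]>.1755)&(w[...,2]<.19)
    P=w[m]; r=cv2.minAreaRect((P[:,:2]*1000).astype(np.float32)); print(n,len(P),np.round(r[0],1),np.round(r[1],1),round(r[2],1),'pct',(np.percentile(P[:,:2],[3,97],axis=0)*1000).round(1).tolist(),P[:,2].mean())
    # slot: points well below plate inside knob footprint
    Q=np.array([ray(n,u,v,.181) for v,u in zip(*np.where((np.nan_to_num(w[...,2])<.173)&(np.nan_to_num(w[...,2])>.15)))])
    q=Q[(abs(Q[:,0]-x0)<.0145)&(abs(Q[:,1]-y0)<.011)]; print(' slot px',len(q),q[:,:2].mean(0) if len(q) else '', np.ptp(q,axis=0) if len(q) else '')
    # gate yaw: rear edge line of guides/gate top strip
    g=(im[...,1]>im[...,2]-3)&(im[...,1]>im[...,0]+5)&(abs(w[...,2]-.163)<.006)&(abs(w[...,0]-.62)<.06)&(abs(w[...,1])<.25)
    P=w[g]; 
    if len(P)>20:
        r=cv2.minAreaRect((P[:,:2]*1000).astype(np.float32)); l=cv2.fitLine((P[:,:2]*1000).astype(np.float32),cv2.DIST_HUBER,0,.01,.01).ravel(); print(' gate',len(P),np.round(r[0],1),np.round(r[1],1),r[2],'line',l.round(3),'y',np.percentile(P[:,1],[1,99]).round(4))
    b=(im[...,2]>im[...,0]+60)&(abs(w[...,2]-.168)<.006)
    P=w[b]; r=cv2.minAreaRect((P[:,:2]*1000).astype(np.float32)); print(' cage',len(P),np.round(r[0],1),np.round(r[1],1),r[2])
E
```

```text
t 1.3 pos [0.4308 0.3021 0.3009] yaw_y 98.58 tz [-3.e-04  3.e-04 -1.e+00] op 92.8 gf 0.0 F [-0.7  0.8 -0.2] q [ 0.51  0.01  1.81  0.    1.32 -1.21]
slide [-0.7 -0.7 56.9]
drz 0.0014
top 245 [600.1 -34.5] [37.  29.4] 1.1 pct [[582.8, -49.1], [618.1, -19.9]] 0.1820654176885383Traceback (most recent call last):
  File "<stdin>", line 9, in <module>
  File "h.py", line 13, in ray
    p,Rm,t=cam(n); o=-Rm.T@t; r=Rm.T@np.array([(u-p['cx'])/p['fx'],(v-p['cy'])/p['fy'],1]); return o+r*(z-o[2])/r[2]
           ~~~^^^
  File "h.py", line 5, in cam
    p=camera_params(n); return p, R.from_rotvec(np.ravel(p['rvec'])).as_matrix(), np.ravel(p['tvec'])
ValueError: time passes only in moves, steps and waits
```

Emit:
servo_tool(increments=[{"slide": [-1, -1, 30], "dr": [0, 0, 0], "jaw": 0}, {"slide": [-1, -1, 57], "dr": [0, 0, 0], "jaw": 0}, {"slide": [-1, -1, 57], "dr": [0, 0, 0], "jaw": 0.4}, {"slide": [-1, -1, 57], "dr": [0, 0, 0], "jaw": 1}, {"slide": [-1, -1, 57], "dr": [0, 0, 0], "jaw": 1}, {"slide": [-1, -1, 57], "dr": [0, 0, 0], "jaw": 1}, {"slide": [-1, -1, 57], "dr": [0, 0, 0], "jaw": 1}, {"slide": [-1, -1, 57], "dr": [0, 0, 0], "jaw": 1}, {"slide": [-1, -1, 57], "dr": [0, 0, 0], "jaw": 1}], force=50)

```text
t: 2.2
tool_pos: [0.4325, 0.3006, 0.2441]
orientation: [-0.234, 3.132, 0.0]
force: [0.3, -0.0, -0.2]
opening: 0.0416
gripper_force: 0.0
```

```bash
sed -i 's/^import numpy as np, cv2/import numpy as np, cv2, functools/; s/^def cam(n)/@functools.cache\ndef cam(n)/' h.py
python3 - <<'E'
from h import *
st()
for n in('top','side'):
    z=np.load(n+'0.npz'); im,d=z['im'].astype(int),z['d']; w=world(n,d)
    x0,y0=.600,-.032
    m=(abs(w[...,0]-x0)<.03)&(abs(w[...,1]-y0)<.0225)&(w[...,2]>.1755)&(w[...,2]<.19)
    P=w[m]; r=cv2.minAreaRect((P[:,:2]*1000).astype(np.float32)); print(n,len(P),np.round(r[0],1),np.round(r[1],1),round(r[2],1),'pct',(np.percentile(P[:,:2],[3,97],axis=0)*1000).round(1).tolist(),P[:,2].mean())
    wz=np.nan_to_num(w[...,2])
    Q=np.array([ray(n,u,v,.181) for v,u in zip(*np.where((wz<.173)&(wz>.15)))])
    q=Q[(abs(Q[:,0]-x0)<.0145)&(abs(Q[:,1]-y0)<.0105)]; print(' slot px',len(q),q[:,:2].mean(0) if len(q) else '', np.ptp(q,axis=0) if len(q) else '')
    g=(im[...,1]>im[...,2]-3)&(im[...,1]>im[...,0]+5)&(abs(w[...,2]-.163)<.006)&(abs(w[...,0]-.62)<.06)&(abs(w[...,1])<.25)
    P=w[g]
    if len(P)>20:
        r=cv2.minAreaRect((P[:,:2]*1000).astype(np.float32)); l=cv2.fitLine((P[:,:2]*1000).astype(np.float32),cv2.DIST_HUBER,0,.01,.01).ravel(); print(' gate',len(P),np.round(r[0],1),np.round(r[1],1),r[2],'line',l.round(3),'y',np.percentile(P[:,1],[1,99]).round(4))
    b=(im[...,2]>im[...,0]+60)&(abs(w[...,2]-.168)<.006)
    P=w[b]; r=cv2.minAreaRect((P[:,:2]*1000).astype(np.float32)); print(' cage',len(P),np.round(r[0],1),np.round(r[1],1),r[2])
E
```

```text
t 2.2 pos [0.4325 0.3006 0.2441] yaw_y 98.54 tz [ 4.e-04  2.e-04 -1.e+00] op 41.6 gf 0.0 F [ 0.3 -0.  -0.2] q [ 0.51  0.07  1.85  0.    1.21 -1.21]
top 300 [600.  -31.6] [37.  35.2] 1.1 pct [[582.8, -49.0], [618.0, -14.2]] 0.1820521126210852
 slot px 59 [ 0.60018556 -0.03155985] [2.37303726e-02 9.74095384e-03 2.22044605e-16]
 gate 851 [639.1  41. ] [255.8  17. ] 89.39456176757812 line [ 2.00000e-03 -1.00000e+00  6.37385e+02  4.20390e+01] y [-0.0847  0.1662]
 cage 3356 [762.3  18.1] [397.6 262.7] 88.93901824951172
side 220 [600.7 -31.3] [36.8 39.8] 90.0 pct [[582.7, -48.9], [617.8, -13.9]] 0.18079713907699338
 slot px 27 [ 0.59850608 -0.03174643] [0.01881387 0.00860284 0.        ]
 cage 2002 [764.8  16.9] [398.8 265.2] 88.15469360351562
```

Emit:
servo_tool(increments=[{"slide": [0, 0, 0], "dr": [0, 0, 0], "jaw": 1}, {"slide": [0, 0, 0], "dr": [0, 0, 0], "jaw": 1}, {"slide": [0, 0, 0], "dr": [0, 0, 0], "jaw": 1}, {"slide": [0, 0, 0], "dr": [0, 0, 0], "jaw": 1}, {"slide": [0, 0, 0], "dr": [0, 0, 0], "jaw": 1}, {"slide": [0, 0, 0], "dr": [0, 0, 0], "jaw": 1}, {"slide": [0, 0, 0], "dr": [0, 0, 0], "jaw": 1}], force=50)

```text
t: 2.9
tool_pos: [0.4323, 0.3007, 0.2437]
orientation: [0.234, -3.133, -0.0]
force: [-0.1, 3.3, -0.7]
opening: 0.0158
gripper_force: 50.0
```

Emit:
servo_tool(increments=[{"slide": [0, 0, -15], "dr": [0, 0, 0], "jaw": 1}, {"slide": [0, 0, -40], "dr": [0, 0, 0], "jaw": 1}, {"slide": [0, 0, -80], "dr": [0, 0, 0], "jaw": 1}, {"slide": [0, 0, -120], "dr": [0, 0, 0], "jaw": 1}, {"slide": [0, 0, -160], "dr": [0, 0, 0], "jaw": 1}, {"slide": [0, 0, -190], "dr": [0, 0, 0], "jaw": 1}, {"slide": [0, 0, -190], "dr": [0, 0, 0], "jaw": 1}])

```text
t: 3.6
tool_pos: [0.4332, 0.3007, 0.4396]
orientation: [-0.233, 3.125, 0.005]
force: [0.2, 0.6, -0.3]
opening: 0.0154
gripper_force: 50.0
```

Run:
```python
from h import *
s,M=st()
to([.600,-.0315,.434],89.3)
for n in('top','side'):
    im,d=shot(n,n+'1'); p=s['tool_pos']; u,v=pix(n,p+np.array([0,0,-.19])); print(n,u,v)
    if n=='side':
        a,b=int(u),int(v); cv2.imwrite('pics/g1.png',cv2.resize(im[max(0,b-45):b+45,a-50:a+50,::-1],None,fx=6,fy=6,interpolation=cv2.INTER_CUBIC)); print(a,b)
        for z in(.181,.15,.12): print(z,pix(n,p-[0,0,.217]+[0,0,0]))
```

```text
t 3.6 pos [0.4332 0.3007 0.4396] yaw_y 98.53 tz [ 0.0077  0.0037 -1.    ] op 15.4 gf 50.0 F [ 0.2  0.6 -0.3] q [ 0.51 -0.08  1.64 -0.    1.57 -1.21]
t 3.6 pos [0.4332 0.3007 0.4396] yaw_y 98.53 tz [ 0.0077  0.0037 -1.    ] op 15.4 gf 50.0 F [ 0.2  0.6 -0.3] q [ 0.51 -0.08  1.64 -0.    1.57 -1.21]
slide [-115.6 -353.3    5.7]
drz 0.1612
top 153.96237292919 224.93933502232363
side 203.3608635776377 94.532875608751
203 94
0.181 (np.float64(205.97739479931832), np.float64(104.54235900196879))
0.15 (np.float64(205.97739479931832), np.float64(104.54235900196879))
0.12 (np.float64(205.97739479931832), np.float64(104.54235900196879))
```

View pics/g1.png

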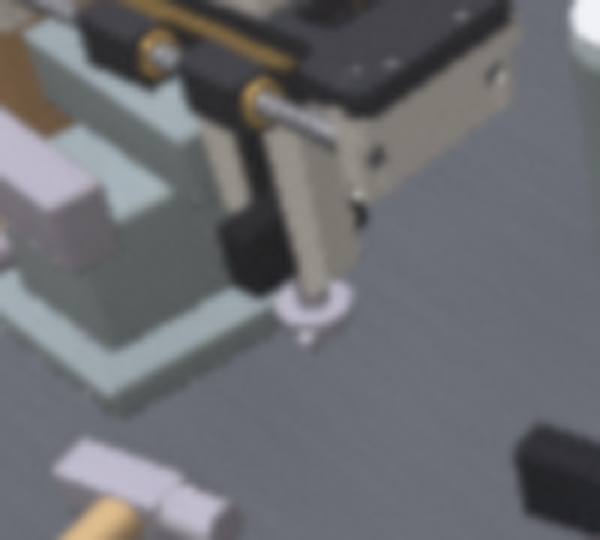

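The crop shows the key held upright between the fingers, its collar at about (205,99) and tip at about (204,105), close to the prediction.

Emit:
servo_tool(increments=[{"slide": [-12, -35, 0], "dr": [0, 0, 0.016], "jaw": 1}, {"slide": [-26, -80, 0], "dr": [0, 0, 0.04], "jaw": 1}, {"slide": [-41, -125, 0], "dr": [0, 0, 0.06], "jaw": 1}, {"slide": [-56, -170, 0], "dr": [0, 0, 0.08], "jaw": 1}, {"slide": [-70, -215, 0], "dr": [0, 0, 0.1], "jaw": 1}, {"slide": [-85, -260, 0], "dr": [0, 0, 0.12], "jaw": 1}, {"slide": [-100, -305, 0], "dr": [0, 0, 0.14], "jaw": 1}, {"slide": [-110, -335, 0], "dr": [0, 0, 0.16], "jaw": 1}, {"slide": [-116, -353, 0], "dr": [0, 0, 0.16], "jaw": 1}, {"slide": [-116, -353, 0], "dr": [0, 0, 0.16], "jaw": 1}, {"slide": [-116, -353, 0], "dr": [0, 0, 0.16], "jaw": 1}, {"slide": [-116, -353, 0], "dr": [0, 0, 0.16], "jaw": 1}])

```text
t: 4.9
tool_pos: [0.5992, -0.0299, 0.4332]
orientation: [-0.014, -3.14, -0.001]
force: [0.1, -0.3, -1.7]
opening: 0.0159
gripper_force: 50.0
```

Run:
```python
from h import *
to([.600,-.0315,.434],89.3)
s,M=st(); p=s['tool_pos']; tip=p+.217*M[:,2]
im,d=shot('side','side2'); 
for nm,q in(('tip',tip),('collar top',tip-.017*M[:,2]),('socket',[.6002,-.0315,.181])): print(nm,pix('side',q),[(x-y)*6 for x,y in zip(pix('side',q),(320,95))])
cv2.imwrite('pics/g2.png',cv2.resize(im[95:185,320:430,::-1],None,fx=6,fy=6,interpolation=cv2.INTER_CUBIC))
im,d=shot('top','top2'); w=world('top',d)
```

```text
t 4.9 pos [ 0.5992 -0.0299  0.4332] yaw_y 89.48 tz [-1.1e-03  6.0e-04 -1.0e+00] op 15.9 gf 50.0 F [ 0.1 -0.3 -1.7] q [-0.14  0.12  1.45  0.    1.57 -1.7 ]
slide [-0.8 -1.6 -0.8]
drz 0.0031
t 4.9 pos [ 0.5992 -0.0299  0.4332] yaw_y 89.48 tz [-1.1e-03  6.0e-04 -1.0e+00] op 15.9 gf 50.0 F [ 0.1 -0.3 -1.7] q [-0.14  0.12  1.45  0.    1.57 -1.7 ]
tip (np.float64(370.7826653052658), np.float64(140.47480241491508)) [np.float64(304.69599183159494), np.float64(272.84881448949045)]
collar top (np.float64(371.69627655060356), np.float64(134.35253075752874)) [np.float64(310.17765930362134), np.float64(236.11518454517244)]
socket (np.float64(370.0041593073754), np.float64(152.6316846062251)) [np.float64(300.0249558442524), np.float64(345.79010763735056)]
```

View pics/g2.png

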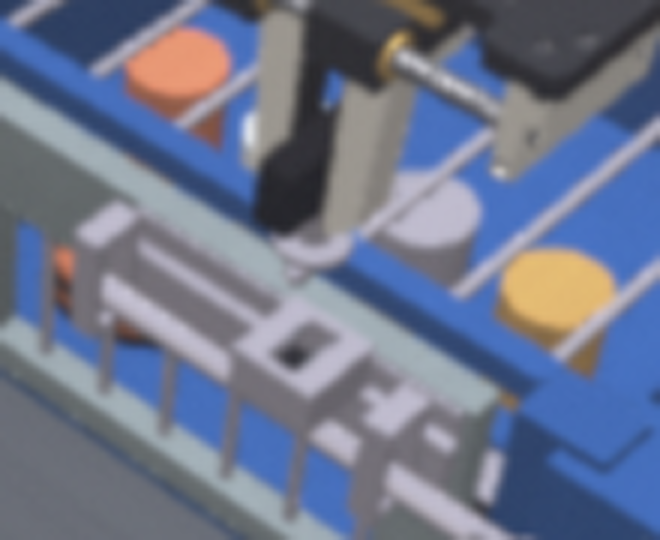

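Emit:
servo_tool(increments=[{"slide": [-1, -1.6, 10], "dr": [0, 0, 0], "jaw": 1}, {"slide": [-1, -1.6, 25], "dr": [0, 0, 0], "jaw": 1}, {"slide": [-1, -1.6, 30], "dr": [0, 0, 0], "jaw": 1}, {"slide": [-1, -1.6, 34], "dr": [0, 0, 0], "jaw": 1}, {"slide": [-1, -1.6, 38], "dr": [0, 0, 0], "jaw": 1}, {"slide": [-1, -1.6, 41], "dr": [0, 0, 0], "jaw": 1}, {"slide": [-1, -1.6, 44], "dr": [0, 0, 0], "jaw": 1}, {"slide": [-1, -1.6, 46], "dr": [0, 0, 0], "jaw": 1}, {"slide": [-1, -1.6, 46], "dr": [0, 0, 0], "jaw": 1}])

```text
t: 5.9
tool_pos: [0.6005, -0.0329, 0.3875]
orientation: [-0.017, -3.141, -0.0]
force: [-0.1, 0.6, -1.0]
opening: 0.0157
gripper_force: 50.0
```

Run:
```python
from h import *
s,M=st(); print(s['wrist_torque'])
```

```text
t 5.9 pos [ 0.6005 -0.0329  0.3875] yaw_y 89.38 tz [-3.e-04  1.e-04 -1.e+00] op 15.7 gf 50.0 F [-0.1  0.6 -1. ] q [-0.14  0.14  1.51  0.    1.49 -1.7 ]
[-0.02321987  0.0110564  -0.00301287]
```

Emit:
servo_tool(increments=[{"slide": [0, 1, 1], "dr": [0, 0, 0], "jaw": 1}, {"slide": [0, 1, 2], "dr": [0, 0, 0], "jaw": 1}, {"slide": [0, 1, 2], "dr": [0, 0, 0], "jaw": 1}, {"slide": [0, 1, 2], "dr": [0, 0, 0.1], "jaw": 1}, {"slide": [0, 1, 2], "dr": [0, 0, 0.22], "jaw": 1}, {"slide": [0, 1, 2], "dr": [0, 0, 0.34], "jaw": 1}])

```text
t: 6.5
tool_pos: [0.6006, -0.0319, 0.3858]
orientation: [0.556, 3.092, -0.0]
force: [0.2, -0.7, -2.2]
opening: 0.0156
gripper_force: 50.0
```

Run:
```python
from h import *
s,M=st(); print(s['wrist_torque'])
```

```text
t 6.5 pos [ 0.6006 -0.0319  0.3858] yaw_y 69.62 tz [ 1.e-04 -1.e-04 -1.e+00] op 15.6 gf 50.0 F [ 0.2 -0.7 -2.2] q [-0.14  0.14  1.51 -0.    1.49 -1.35]
[ 0.03496476 -0.01483629  0.00676907]
```

Emit:
servo_tool(increments=[{"slide": [0, 0, 0], "dr": [0, 0, 0.12], "jaw": 1}, {"slide": [0, 0, 0], "dr": [0, 0, 0.24], "jaw": 1}, {"slide": [0, 0, 0], "dr": [0, 0, 0.36], "jaw": 1}, {"slide": [0, 0, 0], "dr": [0, 0, 0.48], "jaw": 1}, {"slide": [0, 0, 0], "dr": [0, 0, 0.6], "jaw": 1}, {"slide": [0, 0, 0], "dr": [0, 0, 0.72], "jaw": 1}, {"slide": [0, 0, 0], "dr": [0, 0, 0.84], "jaw": 1}, {"slide": [0, 0, 0], "dr": [0, 0, 0.96], "jaw": 1}, {"slide": [0, 0, 0], "dr": [0, 0, 1.08], "jaw": 1}, {"slide": [0, 0, 0], "dr": [0, 0, 1.2], "jaw": 1}, {"slide": [0, 0, 0], "dr": [0, 0, 1.23], "jaw": 1}, {"slide": [0, 0, 0], "dr": [0, 0, 1.23], "jaw": 1}])

```text
t: 7.7
tool_pos: [0.6006, -0.0319, 0.3858]
orientation: [2.23, 2.212, 0.0]
force: [-0.1, -0.6, -1.1]
opening: 0.0155
gripper_force: 50.0
```

Run:
```python
from h import *
s,M=st(); print(s['wrist_torque'])
```

```text
t 7.7 pos [ 0.6006 -0.0319  0.3858] yaw_y -0.47 tz [ 1.e-04 -0.e+00 -1.e+00] op 15.5 gf 50.0 F [-0.1 -0.6 -1.1] q [-0.14  0.14  1.51 -0.    1.49 -0.13]
[-0.08788231  0.02390013 -0.01320465]
```

Emit:
servo_tool(increments=[{"slide": [0, 0, -2], "dr": [0, 0, 0], "jaw": 1}, {"slide": [0, 0, -4], "dr": [0, 0, 0], "jaw": 1}, {"slide": [0, 0, -6], "dr": [0, 0, 0], "jaw": 1}, {"slide": [0, 0, -8], "dr": [0, 0, 0], "jaw": 1}, {"slide": [0, 0, -10], "dr": [0, 0, 0], "jaw": 1}, {"slide": [0, 0, -12], "dr": [0, 0, 0], "jaw": 1}, {"slide": [0, 0, -14], "dr": [0, 0, 0], "jaw": 1}, {"slide": [0, 0, -16], "dr": [0, 0, 0], "jaw": 1}, {"slide": [0, 0, -18], "dr": [0, 0, 0], "jaw": 1}, {"slide": [0, 0, -19], "dr": [0, 0, 0], "jaw": 1}, {"slide": [0, 0, -19], "dr": [0, 0, 0], "jaw": 1}])

```text
t: 8.8
tool_pos: [0.6006, -0.0319, 0.405]
orientation: [2.232, 2.21, -0.0]
force: [-1.5, -0.5, -6.4]
opening: 0.016
gripper_force: 50.0
```

Run:
```python
from h import *
s,M=st(); print(s['wrist_torque'])
im,d=shot('top','top3'); w=world('top',d)
im,d=shot('side','side3'); w2=world('side',d)
for n,W in(('top',w),('side',w2)):
    m=(abs(W[...,0]-.6)<.022)&(abs(W[...,1]+.032)<.022)&(W[...,2]>.15)&(W[...,2]<.203); P=W[m]; print(n,len(P),np.histogram(P[:,2],bins=np.arange(.15,.206,.005)))
cv2.imwrite('pics/g3.png',cv2.resize(im[95:185,320:430,::-1],None,fx=6,fy=6,interpolation=cv2.INTER_CUBIC))
```

```text
t 8.8 pos [ 0.6006 -0.0319  0.405 ] yaw_y -0.57 tz [-0. -0. -1.] op 16.0 gf 50.0 F [-1.5 -0.5 -6.4] q [-0.14  0.13  1.48 -0.    1.52 -0.13]
[-0.06000458  0.26700277  0.00728803]
top 78 (array([ 0,  0,  1,  0,  0, 10,  8, 11, 10, 27, 11]), array([0.15 , 0.155, 0.16 , 0.165, 0.17 , 0.175, 0.18 , 0.185, 0.19 ,
       0.195, 0.2  , 0.205]))
side 339 (array([  1,  14,  18,  27,   7,  33,  40,  36,  42, 109,  12]), array([0.15 , 0.155, 0.16 , 0.165, 0.17 , 0.175, 0.18 , 0.185, 0.19 ,
       0.195, 0.2  , 0.205]))
```

View pics/g3.png

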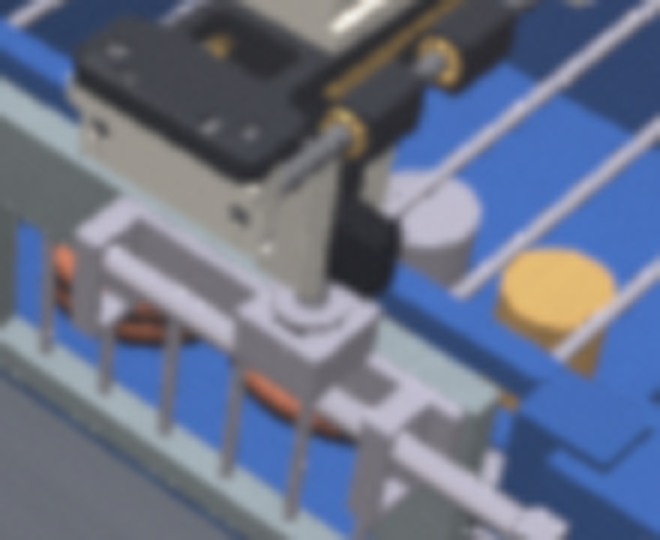

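The picture shows the knob hooked and lifted on the key (knob at about (305,325) in the crop), with its top near z = 0.197. Now I draw the bolt.

Emit:
servo_tool(increments=[{"slide": [3, 0, 0], "dr": [0, 0, 0], "jaw": 1}, {"slide": [6, 0, 0], "dr": [0, 0, 0], "jaw": 1}, {"slide": [9, 0, 0], "dr": [0, 0, 0], "jaw": 1}, {"slide": [12, 0, 0], "dr": [0, 0, 0], "jaw": 1}, {"slide": [15, 0, 0], "dr": [0, 0, 0], "jaw": 1}, {"slide": [18, 0, 0], "dr": [0, 0, 0], "jaw": 1}, {"slide": [20, 0, 0], "dr": [0, 0, 0], "jaw": 1}])

```text
t: 9.6
tool_pos: [0.6008, -0.0115, 0.4047]
orientation: [-2.232, -2.21, 0.0]
force: [-1.3, -0.6, -6.6]
opening: 0.0153
gripper_force: 50.0
```

Run:
```python
from h import *
s,M=st(); print(s['wrist_torque'])
```

```text
t 9.6 pos [ 0.6008 -0.0115  0.4047] yaw_y -0.56 tz [-1.e-04  1.e-04 -1.e+00] op 15.3 gf 50.0 F [-1.3 -0.6 -6.6] q [-0.1   0.13  1.49  0.    1.52 -0.09]
[-0.25190532  0.26430481 -0.01931233]
```

Emit:
servo_tool(increments=[{"slide": [3, 0, 0], "dr": [0, 0, 0], "jaw": 1}, {"slide": [6, 0, 0], "dr": [0, 0, 0], "jaw": 1}, {"slide": [9, 0, 0], "dr": [0, 0, 0], "jaw": 1}, {"slide": [12, 0, 0], "dr": [0, 0, 0], "jaw": 1}, {"slide": [15, 0, 0], "dr": [0, 0, 0], "jaw": 1}, {"slide": [18, 0, 0], "dr": [0, 0, 0], "jaw": 1}, {"slide": [20, 0, 0], "dr": [0, 0, 0], "jaw": 1}, {"slide": [22, 0, 0], "dr": [0, 0, 0], "jaw": 1}, {"slide": [22, 0, 0], "dr": [0, 0, 0], "jaw": 1}])

```text
t: 10.5
tool_pos: [0.601, 0.0105, 0.4047]
orientation: [-2.232, -2.21, -0.0]
force: [-0.9, 1.0, -6.2]
opening: 0.0156
gripper_force: 50.0
```

Run:
```python
from h import *
s,M=st(); print(s['wrist_torque'])
im,d=shot('side','side4'); cv2.imwrite('pics/g4.png',cv2.resize(im[100:220,320:440,::-1],None,fx=5,fy=5,interpolation=cv2.INTER_CUBIC))
```

```text
t 10.5 pos [0.601  0.0105 0.4047] yaw_y -0.56 tz [-1.e-04  4.e-04 -1.e+00] op 15.6 gf 50.0 F [-0.9  1.  -6.2] q [-0.07  0.13  1.49  0.    1.52 -0.06]
[0.09442571 0.2630371  0.03368926]
```

View pics/g4.png

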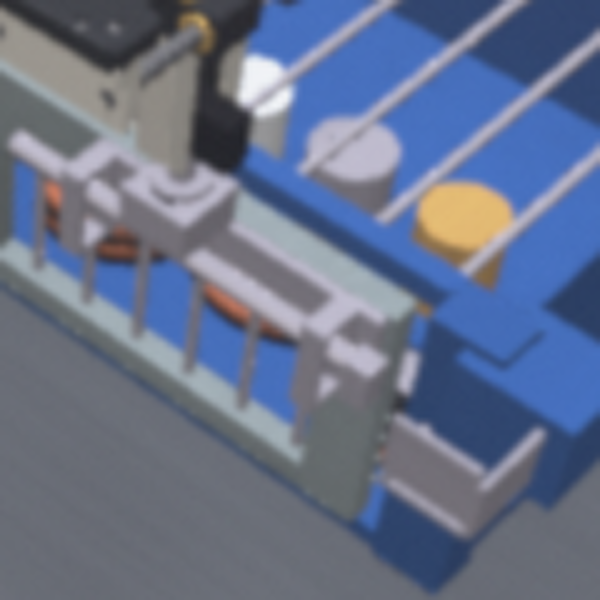

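The picture shows the nose at about (360,355) in the crop, clear of the keeper strap, whose left edge is at about (390,440). Next I swing the gate along its arc.

Emit:
servo_tool(increments=[{"slide": [0, -3, 0], "dr": [0, 0, 0], "jaw": 1}, {"slide": [0, -6, 0], "dr": [0, 0, 0], "jaw": 1}, {"slide": [0, -9, 0], "dr": [0, 0, 0], "jaw": 1}, {"slide": [1, -13, 0], "dr": [0, 0, 0.02], "jaw": 1}, {"slide": [2, -17, 0], "dr": [0, 0, 0.05], "jaw": 1}, {"slide": [3.5, -21, 0], "dr": [0, 0, 0.075], "jaw": 1}, {"slide": [4.7, -25, 0], "dr": [0, 0, 0.1], "jaw": 1}, {"slide": [6, -29, 0], "dr": [0, 0, 0.125], "jaw": 1}, {"slide": [7.6, -33, 0], "dr": [0, 0, 0.15], "jaw": 1}, {"slide": [7.6, -33, 0], "dr": [0, 0, 0.15], "jaw": 1}])

```text
t: 11.55
tool_pos: [0.5675, 0.0182, 0.4047]
orientation: [-2.393, -2.035, 0.001]
force: [1.8, -1.1, -6.6]
opening: 0.0156
gripper_force: 50.0
```

Run:
```python
from h import *
s,M=st(); print(s['wrist_torque'])
im,d=shot('top','top5'); w=world('top',d); im=im.astype(int)
g=(im[...,1]>im[...,2]-3)&(im[...,1]>im[...,0]+5)&(abs(w[...,2]-.163)<.006)&(w[...,0]>.5)&(w[...,0]<.7)&(abs(w[...,1])<.25)
P=w[g]; r=cv2.minAreaRect((P[:,:2]*1000).astype(np.float32)); print(len(P),r)
```

```text
t 11.55 pos [0.5675 0.0182 0.4047] yaw_y -9.23 tz [-6.e-04 -0.e+00 -1.e+00] op 15.6 gf 50.0 F [ 1.8 -1.1 -6.6] q [-0.06  0.04  1.58 -0.    1.52  0.1 ]
[-0.26030008 -0.45247036 -0.00271756]
238 ((601.4873657226562, 23.496902465820312), (218.3164825439453, 40.29179763793945), 79.76055145263672)
```

Emit:
servo_tool(increments=[{"slide": [1.2, -4, 0], "dr": [0, 0, 0.025], "jaw": 1}, {"slide": [2.4, -8, 0], "dr": [0, 0, 0.05], "jaw": 1}, {"slide": [3.6, -12, 0], "dr": [0, 0, 0.075], "jaw": 1}, {"slide": [5, -16, 0], "dr": [0, 0, 0.1], "jaw": 1}, {"slide": [6.3, -20, 0], "dr": [0, 0, 0.125], "jaw": 1}, {"slide": [7.6, -24, 0], "dr": [0, 0, 0.15], "jaw": 1}, {"slide": [8.5, -27, 0], "dr": [0, 0, 0.17], "jaw": 1}, {"slide": [8.5, -27, 0], "dr": [0, 0, 0.17], "jaw": 1}, {"slide": [8.5, -27, 0], "dr": [0, 0, 0.17], "jaw": 1}, {"slide": [8.5, -27, 0], "dr": [0, 0, 0.17], "jaw": 1}, {"slide": [8.5, -27, 0], "dr": [0, 0, 0.17], "jaw": 1}, {"slide": [8.5, -27, 0], "dr": [0, 0, 0.17], "jaw": 1}, {"slide": [8.5, -27, 0], "dr": [0, 0, 0.17], "jaw": 1}])

```text
t: 12.9
tool_pos: [0.5429, 0.0307, 0.4048]
orientation: [2.556, 1.826, 0.0]
force: [4.2, 0.5, -5.4]
opening: 0.0153
gripper_force: 50.0
```

Run:
```python
from h import *
s,M=st(); print(s['wrist_torque'])
im,d=shot('top','top6'); w=world('top',d); im=im.astype(int)
g=(im[...,1]>im[...,2]-3)&(im[...,1]>im[...,0]+5)&(abs(w[...,2]-.163)<.006)&(w[...,0]>.5)&(w[...,0]<.7)&(abs(w[...,1])<.25)
P=w[g]; r=cv2.minAreaRect((P[:,:2]*1000).astype(np.float32)); print(len(P),r)
im,d=shot('side','side6'); cv2.imwrite('pics/g6.png',cv2.resize(im[90:230,290:450,::-1],None,fx=4,fy=4,interpolation=cv2.INTER_CUBIC))
```

```text
t 12.9 pos [0.5429 0.0307 0.4048] yaw_y -18.91 tz [ 1.e-04 -1.e-04 -1.e+00] op 15.3 gf 50.0 F [ 4.2  0.5 -5.4] q [-0.04 -0.02  1.65 -0.    1.52  0.29]
[-0.18182498 -0.75214802  0.02866391]
117 ((568.0022583007812, -42.74746322631836), (72.94680786132812, 16.78191375732422), 71.55098724365234)
```

View pics/g6.png

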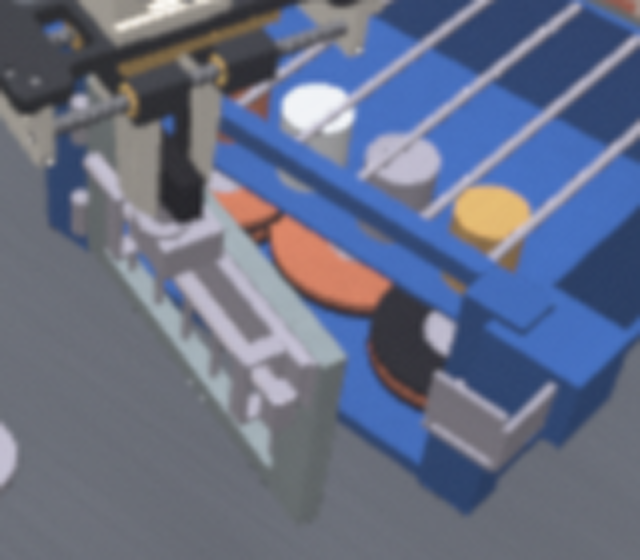

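The picture shows the gate ajar (free edge at about (340,360) in the crop), with the key still hooked in the knob. The measured angle is about 0.31 rad and everything is at rest.

```bash
python3 -c "
from plant import close_job
print(close_job())"
```

```text
the job is handed in; nothing more can be done
None
```

The job is handed in at about 13 s: the bolt was lifted over the lip and drawn out of the keeper, and the hooked key, still gripped at 50 N, holds the gate ajar at about 0.31 rad; no verdict came back.

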